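File the finish tins into the bench rack and close its bar

ROBOT

A 6-joint arm with a two-finger parallel gripper is mounted at the origin on the work surface. World frame = base frame: x ahead of the robot, y to its left, z up, the work surface at z = 0. Lengths are in m, angles in rad, forces in N, time in s.
With the tool pointing down it reaches from about 0.275 to 0.875 m from the base axis. Payload 12.5 kg.
Tool frame: the origin (TCP) lies at the very end of the fingers, on their centre line; the grasp point (between the pads) lies 19 mm behind it; z points along the fingers, y is the line along which they close (so a half turn about z gives the same grasp; the last joint's range is limited). The gripper opens to 85 mm and grips with 20 to 120 N. Pads are 22 mm wide; open, the fingers measure 114 mm over their backs; the gripper's body (76 mm by 85 mm) begins 54 mm behind the grasp point. The pads swing forward as they close: fully open they stand 13 mm farther back than shut.
Start: joints at [1.256, 0.351, 1.652, -0, 1.139, -0.085], TCP at [0.125, 0.536, 0.231] pointing down, gripper open.
Joint ranges: [-2.75, 2.75], [-0.79, 2.1], [0.01, 2.65], [-1.57, 4.71], [0.07, 3.14], [-2.87, 2.87]. Speed limits (rad/s): [2.22, 2.22, 2.79, 3.14, 3.14, 3.14].

INTERFACE

Orientations are given as a unit quaternion [x, y, z, w].
In Python, from station import get_obs, camera, close_job, silhouettes, landmark_of gives the robot as it stands.
- The arm moves only by the tool apply_moves, never from a script. Its argument "deltas" is a list that holds one entry, the list of rows, each a list of 5 numbers: the shift along the world's x, y, z in cm, then the turn about the world's z in degrees, then the opening in per cent of the stroke, from 0 (shut) to 100 (fully open). A call has 1 to 5 rows; each row shifts and turns the commanded pose from where the row before left it; what a row does not reach is not made up. A row lasts 1/12 s, in which the tool goes at most 41.7 mm and 7.16 degrees, less where a joint would pass 70% of its speed; a pose out of reach is approached as far as the arm can. A call with a gripper value outside its range is refused whole. The fingers move at their own pace and stop on an object; "force" is the grip in N (left out, the last holds). Time passes only in rows, so rows that do not move let the fingers close. It gives the time, the measured TCP pose, the force, the opening and the grip force at its end, in the units of the state.
- get_obs(): the state, without advancing time (a new reading comes with each control period).
- camera(name): name is "scene" or "side" or "wrist"; returns a dict with "frame" (480x640x3 uint8, blue, green, red), "fovy" (degrees; the focal length in pixels is half the picture's height over the tangent of half this angle, whatever the lens; pixels are square), "cx", "cy" (the principal point, pixels), "cam_to_world" (4x4, takes a point from camera to world coordinates). Camera axes: x right, y down, z forward; pixel columns grow to the right and rows downward; lengths in m; the calibration is good to about 2 mm. A picture is of the moment at which its call begins. There is no depth.
- close_job(): hands the job in; it is judged then, once.
Trained networks look in the newest picture that a camera, given by its name, has taken for a name from the list of things; names that differ only in an ending like _2 or _b are one class to them, and where a whole thing is asked for, a point or a joint stands for the part that bears it (a point fixed in the world has none). Each returns a list of dicts, best first, with "conf" (0 to 1); they miss things now and then, are a little off and sometimes report something else, mostly with a low value. They report only what shows in the picture. A call takes as long as a camera call.
- silhouettes(thing, camera): "mask" (480x640 bool, what is visible of it) and "bbox" ([left, top, right, bottom] in pixels, round what is visible of it).
- landmark_of(thing, camera): "centre" ([row, column] in pixels: a listed point, or the origin of a listed thing).
The state is a dict: "clock": time; "qpos": joint angles; "joint_velocities": joint speeds; "effort": joint torques, N m; "position": TCP position; "tcp_rot": TCP orientation; "contact_force": force on the tool from outside, world axes, zero at the start; "torque": the same for the moment, N m; "grip_width": opening from 0.0 (shut) to 1.0 (fully open); "gripper_force": force on a finger pad.
Only numpy, scipy, OpenCV 4.12 (cv2) and the standard library are available. Lean on these libraries where they do the work, as an engineer would, in place of code of your own. Each camera call takes 0.05 s, during which the arm holds its last target. There are 200 camera calls.

TASK

Slide the three tins over the bench, standing, into the wooden rack so that they stand in single file between its rails, in any order. Then swing the retaining bar fully closed across the mouth behind them. Do not lift or tip the tins, and leave the glue bottle, the jar and the hammer where they are.

Things in the scene. Friction and masses are not known exactly. Their poses are not given: they have to be found in the camera images.
- rack: Low pale-wood rack fixed to the bench. Origin on the bench, middle of its open mouth; y points along the lane from mouth to end stop, x across it. Two rails, 16 mm wide and 34 mm high, inner faces at x = -44 and +44 mm, run from y = 0 to the stop. No floor: the lane is the bench. Ahead of the mouth the rails flare as a funnel, 34 mm high, their ends 67 mm either side of the centre line at y = -44 mm.
- rack_stop (a point): Middle of the face of the plywood end stop (60 mm high), 252 mm from the mouth along the lane, on the bench. Three tins touching each other and the stop leave 12 mm free before the closed bar.
- tin_low: The lowest of three plain metal tins with paper labels: upright cylinder 80 mm in diameter, 60 mm high, 0.23 to 0.46 kg, free on the bench. Origin at the centre of its underside, z up.
- tin_mid: The middle-height tin: 80 mm in diameter, 70 mm high, 0.29 to 0.59 kg, free on the bench. Origin at the centre of its underside, z up.
- tin_tall: The tallest tin: 80 mm in diameter, 80 mm high, 0.35 to 0.7 kg, free on the bench. Origin at the centre of its underside, z up.
- gate (a joint): Angle (rad) of the wooden retaining bar, which swings level about an upright pivot at the mouth. 0 = fully closed across the mouth, against its stop; it grows as the bar swings out and away (anticlockwise from above), up to 2.8. It stays where left (friction 0.06 N m). At angle a the bar points from the pivot along (-cos a, -sin a) in the rack's x, y.
- gate_pivot (a point): Pivot axis of the bar, at x = 56, y = -9 mm in the rack's frame, 50 mm above the bench. The bar is 18 mm thick, its underside 40 mm and its top 58 mm above the bench; it reaches 125 mm from the pivot. Closed, its inner face is at rack y = 0, just above the rails.
- gate_dowel (a point): Point on the axis of the upright dowel handle (18 mm diameter) on the bar, 100 mm from the pivot towards the free end; this point is 70 mm above the bench; the dowel stands from 58 to 83 mm above the bench.
- glue_bottle: Bystander: white glue bottle, 56 mm in diameter, 150 mm high, standing; origin at the centre of its underside.
- screw_jar: Bystander: glass jar with a metal lid, 60 mm in diameter, 80 mm high, standing; origin at the centre of its underside.
- hammer: Bystander: hammer 260 mm long lying on the bench beyond the rack; origin near its middle, its x axis along the handle towards the head.

How it is judged:
By the outcome, as a careful person would: the job done as asked, in the order asked, and still so for the second after the job is handed in, with the robot touching nothing.
It also fails if it takes over 72 s, if anything falls off the work surface, if the arm or the gripper's body presses on something with over 40 N, if the wrist force passes 120 N, or if a joint passes its speed limit or range.

## Working session

There is one attempt and no reset: what is moved stays moved. The work goes in short steps, Python scripts to look and compute and a tool call to move; the robot and the scene stay as the last step left them, time stands still between calls to the robot, and variables do not carry over. Pictures are saved under pics/ and viewed, at most 10 in all, crops included, and the job is handed in when it is done.

Besides the shell and the picture viewer there is one more tool, called by a JSON object that holds its "api" and its "payload". apply_moves: Moves the arm, as the interface text tells. Its arguments: {"type":"object","properties":{"deltas":{"type":"array","items":{"type":"array","items":{"type":"array","items":{"type":"number"}}}},"force":{"type":"number"}},"required":["deltas"]}

```bash
mkdir -p pics
cat > h.py <<'E'
import numpy as np, cv2
from station import *
def ray(c,row,col):
    f=240/np.tan(np.radians(c["fovy"])/2); T=np.array(c["cam_to_world"])
    d=T[:3,:3]@np.array([(col-c["cx"])/f,(row-c["cy"])/f,1]); return T[:3,3],d
def at_z(c,row,col,z=0):
    o,d=ray(c,row,col); return o+d*(z-o[2])/d[2]
def proj(c,p):
    f=240/np.tan(np.radians(c["fovy"])/2); T=np.linalg.inv(c["cam_to_world"]); q=T[:3,:3]@np.array(p)+T[:3,3]
    return f*q[1]/q[2]+c["cy"],f*q[0]/q[2]+c["cx"]
Z=dict(rack=0,rack_stop=0,tin_low=0,tin_mid=0,tin_tall=0,gate_pivot=.05,gate_dowel=.07,glue_bottle=0,screw_jar=0,hammer=.01)
def look(cam,names=Z):
    c=camera(cam)
    for n in names:
        for r in landmark_of(n,cam)[:2]:
            print(cam,n,round(r["conf"],2),np.round(r["centre"]),np.round(at_z(c,*r["centre"],Z[n]),3))
    return c
E
python3 - <<'E'
from h import *
for n in("scene","side"):
    c=look(n); cv2.imwrite(f"pics/{n}0.png",c["frame"])
print(get_obs())
E
```

```text
scene rack 0.57 [263. 316.] [0.55  0.047 0.   ]
scene rack_stop 0.98 [213. 395.] [0.561 0.301 0.   ]
scene tin_low 0.8 [327. 243.] [ 0.579 -0.174  0.   ]
scene tin_low 0.19 [263. 332.] [0.575 0.073 0.   ]
scene tin_mid 0.88 [325. 174.] [ 0.482 -0.273  0.   ]
scene tin_tall 0.85 [275. 269.] [ 0.507 -0.052  0.   ]
scene gate_pivot 0.76 [261. 329.] [0.598 0.041 0.05 ]
scene gate_dowel 0.75 [294. 336.] [ 0.68  -0.015  0.07 ]
scene gate_dowel 0.23 [324. 170.] [ 0.526 -0.286  0.07 ]
scene glue_bottle 0.72 [397. 271.] [ 0.73 -0.22  0.  ]
scene glue_bottle 0.39 [327. 245.] [ 0.582 -0.17   0.   ]
scene screw_jar 0.75 [201. 322.] [ 0.405  0.195 -0.   ]
scene hammer 0.84 [268. 404.] [0.7   0.175 0.01 ]
side rack_stop 0.84 [207. 245.] [0.54  0.314 0.   ]
side rack_stop 0.48 [242. 325.] [0.623 0.083 0.   ]
side tin_low 0.93 [323. 383.] [ 0.572 -0.181  0.   ]
side tin_mid 0.76 [381. 377.] [ 0.473 -0.276  0.   ]
side tin_tall 0.66 [303. 320.] [ 0.499 -0.066  0.   ]
side gate_dowel 0.79 [234. 372.] [ 0.672 -0.019  0.07 ]
side glue_bottle 0.89 [304. 449.] [ 0.716 -0.221  0.   ]
side screw_jar 0.9 [255. 222.] [0.406 0.183 0.   ]
side hammer 0.92 [210. 324.] [0.687 0.177 0.01 ]
{'clock': 1.1, 'qpos': array([ 1.25639208e+00,  3.50689351e-01,  1.65181540e+00, -2.66825344e-05,
        1.13913530e+00, -8.46201989e-02]), 'joint_velocities': array([ 0.00145247,  0.00080083, -0.00029946,  0.00057999, -0.0002785 ,
        0.00093267]), 'effort': array([-1.18421023e-03, -5.06043577e+01, -2.91640627e+01, -2.89508262e-05,
        7.09099622e-04,  1.40820612e-05]), 'position': array([0.1252545 , 0.53551567, 0.23128953]), 'tcp_rot': array([ 1.14633877e-01,  9.93407808e-01, -2.56316956e-05,  7.17981349e-06]), 'contact_force': array([-0.01830927, -0.71423522,  0.86227133]), 'torque': array([ 0.01233838,  0.00655847, -0.0547625 ]), 'gripper_force': 0.0, 'grip_width': 1.0032373438946376}
```

View pics/scene0.png

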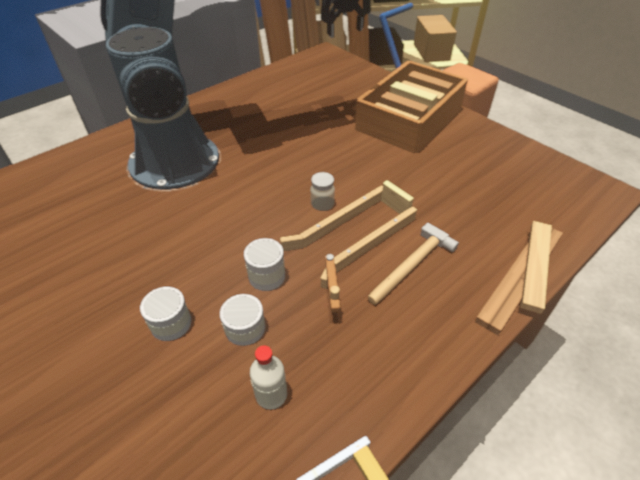

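View pics/side0.png

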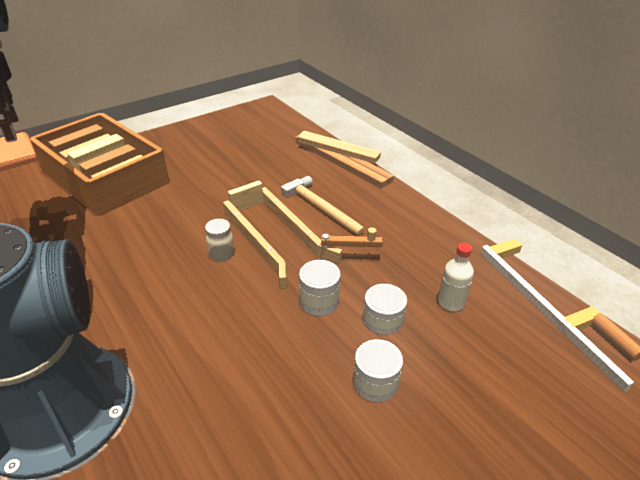

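The scene camera shows the rack's mouth at about (col 305, row 260) facing the tins. The bar is swung well out, with its dowel at (336, 294). The tins are at (265, 263), (243, 319) and (166, 313). The side camera agrees. Next I'll go above the rack for a wrist look.

{"api": "apply_moves", "payload": {"deltas": [[[2.5, -3, 1, 1, 100], [2.5, -3, 1, 1, 100], [2.5, -3, 1, 1, 100], [2.5, -3, 1, 1, 100], [2.5, -3, 1, 1, 100]]]}}

```text
clock: 1.52
position: [0.251, 0.384, 0.2818]
tcp_rot: [0.071, 0.998, 0.0, 0.0]
contact_force: [0.7, 1.0, 1.0]
grip_width: 1.002
gripper_force: 0.0
```

{"api": "apply_moves", "payload": {"deltas": [[[2.5, -3, 1, 1, 100], [2.5, -3, 1, 1, 100], [2.5, -3, 1, 1, 100], [2.5, -3, 1, 1, 100], [2.5, -3, 1, 1, 100]]]}}

```text
clock: 1.93
position: [0.376, 0.2338, 0.3321]
tcp_rot: [0.027, 1.0, 0.0, 0.0]
contact_force: [0.5, 2.0, -0.3]
grip_width: 1.002
gripper_force: 0.0
```

{"api": "apply_moves", "payload": {"deltas": [[[2.5, -3, 1, 1, 100], [2.5, -3, 1, 1, 100], [2.5, -3, 1, 1, 100], [2, -3, 1, 0, 100], [0, -3, 1, 0, 100]]]}}

```text
clock: 2.35
position: [0.4724, 0.0835, 0.3813]
tcp_rot: [0.002, 1.0, -0.0, -0.0]
contact_force: [1.5, 0.2, -0.0]
grip_width: 1.001
gripper_force: 0.0
```

Run:
```python
from h import *
c=look("wrist"); cv2.imwrite("pics/w1.png",c["frame"])
print(c["fovy"],np.round(c["cam_to_world"],3))
o=get_obs();print(o["clock"],o["position"],o["tcp_rot"],o["qpos"])
```

```text
wrist rack_stop 0.59 [221. 484.] [0.543 0.307 0.   ]
wrist tin_low 0.6 [252. 121.] [ 0.584 -0.176  0.   ]
wrist tin_mid 0.72 [172.  30.] [ 0.476 -0.276  0.   ]
wrist tin_tall 0.32 [341. 106.] [ 0.722 -0.219  0.   ]
wrist gate_pivot 0.9 [273. 286.] [0.595 0.048 0.05 ]
wrist gate_dowel 0.66 [335. 236.] [ 0.67  -0.015  0.07 ]
wrist glue_bottle 0.8 [346. 105.] [ 0.73  -0.222  0.   ]
wrist screw_jar 0.97 [118. 404.] [0.412 0.193 0.   ]
wrist hammer 0.91 [330. 387.] [0.699 0.186 0.01 ]
60.1174342432657 [[ 0.003  0.948  0.317  0.392]
 [ 1.    -0.003 -0.002  0.085]
 [-0.001  0.317 -0.948  0.524]
 [ 0.     0.     0.     1.   ]]
2.9 [0.470059   0.08617356 0.38113994] [ 8.69087527e-04  9.99999613e-01 -1.29624734e-05 -1.32599750e-04] [ 8.38572037e-02  9.65943279e-02  1.60555023e+00 -3.41878317e-06
  1.43971454e+00 -1.48520050e+00]
```

View pics/w1.png

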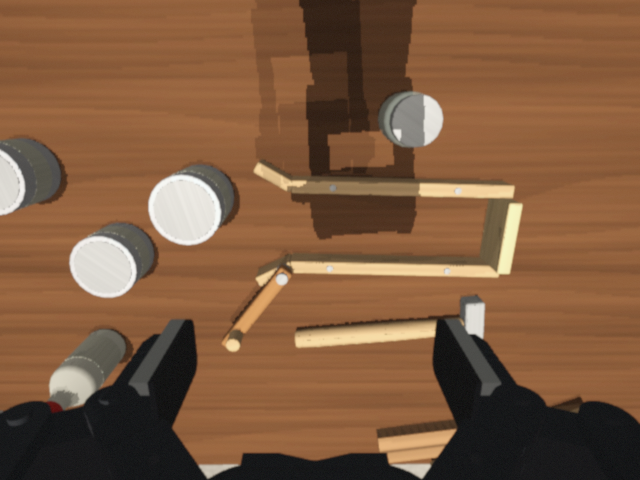

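The wrist view shows the lane clear, with the rails at rows ~188 and ~267 from col 290 to 515. The bar runs from the pivot (282, 278) to the dowel (233, 345). The tin tops are at about (185, 209), (105, 266) and (5, 180). Next I'll measure the rack edges and tin tops.

Run:
```python
from h import *
c=camera("wrist"); im=c["frame"]; 
cv2.imwrite("pics/crop1.png",cv2.resize(im[150:290,240:540],(780,364),interpolation=cv2.INTER_CUBIC))
hsv=cv2.cvtColor(im,cv2.COLOR_BGR2HSV)
m=((hsv[...,1]<40)&(hsv[...,2]>170)).astype(np.uint8)
m=cv2.morphologyEx(m,cv2.MORPH_OPEN,np.ones((3,3),np.uint8))
cs,_=cv2.findContours(m,cv2.RETR_EXTERNAL,cv2.CHAIN_APPROX_NONE)
for k in cs:
    if cv2.contourArea(k)>500:
        e=cv2.fitEllipse(cv2.convexHull(k)); (u,v)=e[0]
        print(np.round(e[0]),np.round(e[1]),[np.round(at_z(c,v,u,z)[:2],4) for z in(.06,.07,.08)])
c2=look("side",["tin_low","tin_mid","tin_tall"])
```

```text
[ 68. 387.] [36. 43.] [array([ 0.7533, -0.2437]), array([ 0.7455, -0.2366]), array([ 0.7376, -0.2294])]
[100. 268.] [58. 70.] [array([ 0.5807, -0.1718]), array([ 0.5765, -0.1662]), array([ 0.5724, -0.1606])]
[182. 211.] [67. 75.] [array([ 0.5102, -0.0659]), array([ 0.5076, -0.0626]), array([ 0.505 , -0.0593])]
[ -9. 182.] [56. 71.] [array([ 0.4758, -0.2774]), array([ 0.474 , -0.2695]), array([ 0.4721, -0.2617])]
[428. 122.] [21. 47.] [array([0.4109, 0.2098]), array([0.4104, 0.2072]), array([0.41  , 0.2046])]
side tin_low 0.93 [318. 379.] [ 0.573 -0.167  0.   ]
side tin_low 0.51 [254. 222.] [0.407 0.184 0.   ]
side tin_mid 0.78 [382. 377.] [ 0.472 -0.278  0.   ]
side tin_tall 0.78 [301. 318.] [ 0.501 -0.059  0.   ]
```

View pics/crop1.png

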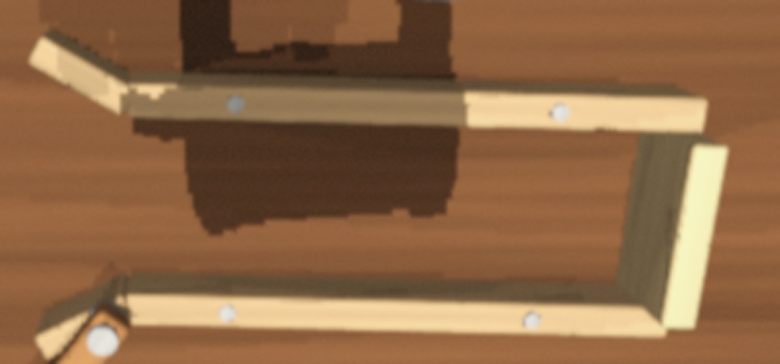

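Run:
```python
from h import *
c=camera("wrist")
for n,x,y,z in [("Lm",125,115,.034),("Le",703,131,.034),("Rm",128,294,.034),("Re",640,304,.034),("stopL",638,140,0),("stopR",617,285,0),("stoptopL",694,145,.06),("stoptopR",665,328,.06),("pivot",102,340,.06)]:
    print(n,np.round(at_z(c,150+y/2.6,240+x/2.6,z)[:2],4))
print(get_obs()["position"])
```

```text
Lm [0.4962 0.0549]
Le [0.5043 0.3233]
Rm [0.5852 0.0543]
Re [0.5909 0.3052]
stopL [0.5168 0.308 ]
stopR [0.5942 0.307 ]
stoptopL [0.5045 0.3077]
stoptopR [0.5924 0.3069]
pivot [0.598  0.0434]
[0.47022185 0.0856263  0.38126787]
```

{"api": "apply_moves", "payload": {"deltas": [[[-1, -2.9, -2.5, -0.3, 100], [-1, -2.9, -2.5, -0.3, 100], [-1, -2.9, -2.5, -0.3, 100], [-1, -2.9, -2.5, -0.3, 100], [-1, -2.9, -2.5, -0.3, 100]]], "force": 30}}

```text
clock: 3.62
position: [0.4195, -0.0606, 0.2554]
tcp_rot: [0.015, 1.0, -0.0, 0.0]
contact_force: [1.3, -0.4, -0.8]
grip_width: 1.0
gripper_force: 0.0
```

{"api": "apply_moves", "payload": {"deltas": [[[0, 0, -3.5, 0, 100], [0, 0, -3.5, 0, 100], [0, 0, -3.5, 0, 100], [0, 0, -3, 0, 100], [0, 0, -2, 0, 100]]]}}

```text
clock: 4.03
position: [0.4192, -0.0593, 0.0989]
tcp_rot: [0.015, 1.0, 0.0, -0.001]
contact_force: [-0.3, -0.2, -0.1]
grip_width: 0.999
gripper_force: 0.0
```

{"api": "apply_moves", "payload": {"deltas": [[[0, 0, 0, 0, 100], [0, 0, 0, 0, 100]]]}}

```text
clock: 4.2
position: [0.4201, -0.0594, 0.1012]
tcp_rot: [0.015, 1.0, 0.0, -0.001]
contact_force: [-0.6, -0.1, 0.6]
grip_width: 1.0
gripper_force: 0.0
```

Run:
```python
from h import *
print(get_obs()["position"])
for n in("scene","side"): c=look(n,["tin_low","tin_mid","tin_tall"])
```

```text
[ 0.42007706 -0.05943241  0.10123275]
scene tin_low 0.65 [328. 242.] [ 0.579 -0.175  0.   ]
scene tin_mid 0.68 [324. 171.] [ 0.477 -0.276  0.   ]
scene tin_tall 0.69 [276. 271.] [ 0.513 -0.052  0.   ]
scene tin_tall 0.59 [327. 244.] [ 0.58  -0.172  0.   ]
side tin_low 0.61 [320. 383.] [ 0.576 -0.176  0.   ]
side tin_mid 0.66 [382. 373.] [ 0.466 -0.274  0.   ]
side tin_tall 0.89 [303. 319.] [ 0.499 -0.064  0.   ]
```

{"api": "apply_moves", "payload": {"deltas": [[[0, 0, -3, 0, 100], [0, 0, -3.1, 0, 100], [1.5, 0, 0, 0, 100], [1.5, 0, 0, 0, 100], [1.5, 0, 0, 0, 100]]]}}

```text
clock: 5.02
position: [0.4657, -0.0595, 0.0401]
tcp_rot: [0.015, 1.0, 0.0, -0.0]
contact_force: [-0.5, 0.5, 0.0]
grip_width: 0.999
gripper_force: 0.0
```

{"api": "apply_moves", "payload": {"deltas": [[[1, 0, 0, 0, 100], [1, 0, 0, 0, 100], [1, 0, 0, 0, 100], [1, 0, 0, 0, 100], [0, 0, 0, 0, 100]]]}}

```text
clock: 5.43
position: [0.507, -0.0596, 0.0407]
tcp_rot: [0.014, 1.0, -0.0, 0.001]
contact_force: [-0.4, 0.3, 0.1]
grip_width: 1.003
gripper_force: 0.0
```

Run:
```python
from h import *
o=get_obs();print(o["position"],o["contact_force"])
c=look("scene",["tin_tall"])
c=look("side",["tin_tall"]); cv2.imwrite("pics/s2.png",c["frame"][150:450,200:600])
```

```text
[ 0.50695737 -0.05961723  0.04072777] [-0.40645006  0.3069825   0.10593768]
scene tin_tall 0.88 [274. 271.] [ 0.507 -0.047  0.   ]
scene tin_tall 0.19 [292. 338.] [0.643 0.027 0.   ]
side tin_tall 0.61 [303. 320.] [ 0.502 -0.066  0.   ]
```

View pics/s2.png

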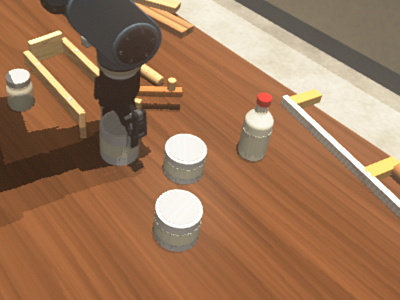

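The gripper straddles the tall tin (crop col 120, row 140) with no contact force, so I'll grip it.

{"api": "apply_moves", "payload": {"deltas": [[[0, 0, 0, 0, 85], [0, 0, 0, 0, 85], [0, 0, 0, 0, 85], [0, 0, 0, 0, 85]]], "force": 30}}

```text
clock: 5.97
position: [0.5047, -0.0595, 0.0406]
tcp_rot: [0.015, 1.0, 0.0, -0.0]
contact_force: [-3.2, -1.1, 6.4]
grip_width: 0.931
gripper_force: 35.5
```

{"api": "apply_moves", "payload": {"deltas": [[[1.1, 0.5, 0, 0, 85], [1.1, 1, 0, 0, 85], [1.1, 1.5, 0, 0, 85], [0.05, 2, 0, 0, 85], [0.05, 2, 0, 0, 85]]]}}

```text
clock: 6.38
position: [0.5397, 0.0106, 0.0405]
tcp_rot: [0.015, 1.0, -0.0, 0.001]
contact_force: [0.1, -4.2, 1.6]
grip_width: 0.928
gripper_force: 38.6
```

{"api": "apply_moves", "payload": {"deltas": [[[0.05, 2, 0, 0, 85], [0.05, 2, 0, 0, 85], [0.05, 2, 0, 0, 85], [0.05, 2, 0, 0, 85], [0.05, 2, 0, 0, 85]]]}}

```text
clock: 6.8
position: [0.5416, 0.111, 0.0405]
tcp_rot: [0.015, 1.0, -0.0, 0.0]
contact_force: [-1.2, -3.7, 2.5]
grip_width: 0.93
gripper_force: 38.5
```

{"api": "apply_moves", "payload": {"deltas": [[[0.05, 2, 0, 0, 85], [0.05, 2, 0, 0, 85], [0.05, 2, 0, 0, 85], [0.05, 2, 0, 0, 85], [0, 0, 0, 0, 85]]]}}

```text
clock: 7.22
position: [0.5436, 0.1932, 0.0404]
tcp_rot: [0.014, 1.0, 0.0, 0.0]
contact_force: [-0.0, 3.8, 4.4]
grip_width: 0.929
gripper_force: 38.7
```

{"api": "apply_moves", "payload": {"deltas": [[[0.05, 1.5, 0, 0, 85], [0.05, 1.5, 0, 0, 85], [0.05, 1.5, 0, 0, 85], [0, 0, 0, 0, 100], [0, 0, 0, 0, 100]]]}}

```text
clock: 7.63
position: [0.5451, 0.236, 0.0401]
tcp_rot: [0.014, 1.0, 0.0, 0.0]
contact_force: [-0.4, 2.6, 1.9]
grip_width: 0.998
gripper_force: 1.5
```

{"api": "apply_moves", "payload": {"deltas": [[[0, 0, 0, 0, 100], [0, 0, 0, 0, 100], [0, 0, 3, 0, 100], [0, 0, 3, 0, 100], [0, 0, 3, 0, 100]]]}}

```text
clock: 8.05
position: [0.5448, 0.2346, 0.1309]
tcp_rot: [0.015, 1.0, -0.0, -0.001]
contact_force: [0.2, -0.4, -0.1]
grip_width: 1.001
gripper_force: 0.0
```

Run:
```python
from h import *
o=get_obs();print(o["position"],o["contact_force"])
for n in("scene","side"): c=look(n,["tin_tall","tin_low","tin_mid"])
```

```text
[0.54477464 0.23461479 0.1308694 ] [ 0.16752507 -0.44462402 -0.06345397]
scene tin_tall 0.67 [223. 374.] [0.552 0.236 0.   ]
scene tin_tall 0.18 [325. 175.] [ 0.483 -0.271  0.   ]
scene tin_low 0.8 [329. 245.] [ 0.585 -0.173  0.   ]
scene tin_low 0.2 [220. 373.] [0.541 0.244 0.   ]
scene tin_mid 0.65 [321. 172.] [ 0.471 -0.271  0.   ]
scene tin_mid 0.21 [294. 337.] [0.646 0.022 0.   ]
side tin_tall 0.78 [222. 261.] [0.539 0.236 0.   ]
side tin_low 0.83 [324. 383.] [ 0.569 -0.183  0.   ]
side tin_mid 0.86 [383. 374.] [ 0.467 -0.277  0.   ]
```

{"api": "apply_moves", "payload": {"deltas": [[[-0.4, -3.7, 0, 0, 100], [-0.4, -3.7, 0, 0, 100], [-0.4, -3.7, 0, 0, 100], [-0.4, -3.7, 0, 0, 100], [-0.4, -3.7, 0, 0, 100]]]}}

```text
clock: 8.87
position: [0.5243, 0.049, 0.1294]
tcp_rot: [0.014, 1.0, -0.0, -0.001]
contact_force: [0.6, 0.3, -0.3]
grip_width: 0.998
gripper_force: 0.0
```

{"api": "apply_moves", "payload": {"deltas": [[[-0.4, -3.7, 0, 0, 100], [-0.4, -3.7, 0, 0, 100], [-0.4, -3.7, 0, 0, 100], [-0.4, -3.7, 0, 0, 100], [-0.4, -3.7, 0, 0, 100]]]}}

```text
clock: 9.28
position: [0.5043, -0.1361, 0.1295]
tcp_rot: [0.015, 1.0, 0.0, -0.001]
contact_force: [0.5, 0.5, -0.3]
grip_width: 0.999
gripper_force: 0.0
```

{"api": "apply_moves", "payload": {"deltas": [[[-0.5, -3.7, 0, 0, 100], [0, 0, 0, 0, 100], [0, 0, 0, 0, 100]]]}}

```text
clock: 9.53
position: [0.4995, -0.1729, 0.1294]
tcp_rot: [0.016, 1.0, 0.0, -0.001]
contact_force: [0.2, 0.8, 0.2]
grip_width: 0.999
gripper_force: 0.0
```

```bash
cat > tops.py <<'E'
from h import *
def tops(hs):
    c=camera("wrist"); hsv=cv2.cvtColor(c["frame"],cv2.COLOR_BGR2HSV)
    m=((hsv[...,1]<40)&(hsv[...,2]>150)).astype(np.uint8)
    m=cv2.morphologyEx(m,cv2.MORPH_OPEN,np.ones((3,3),np.uint8))
    for k in cv2.findContours(m,cv2.RETR_EXTERNAL,cv2.CHAIN_APPROX_NONE)[0]:
        if cv2.contourArea(k)>800:
            e=cv2.fitEllipse(cv2.convexHull(k)); u,v=e[0]; print(np.round(e[0]),np.round(e[1]),[np.round(at_z(c,v,u,z)[:2],4) for z in hs])
    return c
E
python3 - <<'E'
from tops import *
o=get_obs();print(o["position"])
c=tops([.06,.07,.08]); cv2.imwrite("pics/w3.png",c["frame"])
E
```

```text
[ 0.49950584 -0.17288245  0.1294141 ]
[318. 381.] [107. 130.] [array([ 0.5804, -0.172 ]), array([ 0.5728, -0.1718]), array([ 0.5651, -0.1717])]
[107. 217.] [142. 167.] [array([ 0.4737, -0.2811]), array([ 0.4711, -0.2758]), array([ 0.4685, -0.2706])]
```

View pics/w3.png

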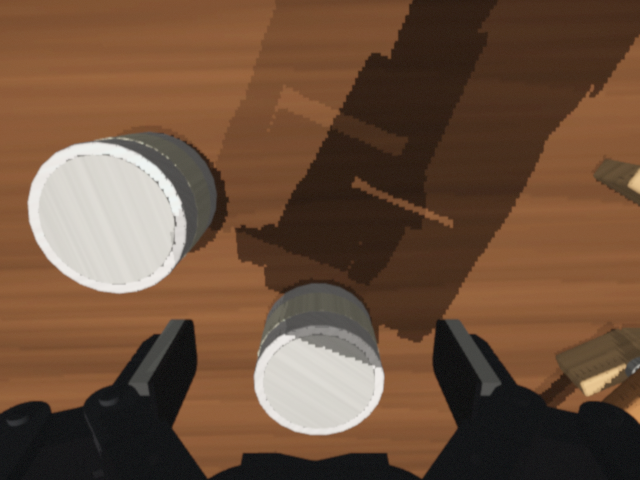

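The picture shows the low tin centred between the fingers at (318, 381) and the mid tin at (107, 217), clear of the left finger. I'll descend and slide in.

{"api": "apply_moves", "payload": {"deltas": [[[0, 0.1, -3.3, 0, 100], [0, 0, -3.3, 0, 100], [0, 0, -3.3, 0, 100], [1.5, 0, 0, 0, 100], [1.5, 0, 0, 0, 100]]]}}

```text
clock: 10.0
position: [0.5291, -0.1683, 0.0289]
tcp_rot: [0.014, 1.0, 0.001, -0.002]
contact_force: [1.5, -0.1, 0.6]
grip_width: 1.002
gripper_force: 0.0
```

{"api": "apply_moves", "payload": {"deltas": [[[1.5, 0, 0, 0, 100], [1, 0, 0, 0, 100], [1, 0, 0, 0, 100], [1, 0, 0, 0, 100], [0.5, 0, 0, 0, 100]]]}}

```text
clock: 10.42
position: [0.5812, -0.1688, 0.0309]
tcp_rot: [0.014, 1.0, 0.0, -0.0]
contact_force: [-0.9, 0.0, 0.8]
grip_width: 1.001
gripper_force: 0.0
```

{"api": "apply_moves", "payload": {"deltas": [[[0, 0, 0, 0, 85], [0, 0, 0, 0, 85], [0, 0, 0, 0, 85], [0, 0, 0, 0, 85], [0, 0, 0, 0, 85]]]}}

```text
clock: 10.83
position: [0.5802, -0.1701, 0.0315]
tcp_rot: [0.014, 1.0, 0.0, 0.0]
contact_force: [2.4, 3.0, 3.9]
grip_width: 0.921
gripper_force: 36.2
```

{"api": "apply_moves", "payload": {"deltas": [[[-0.8, 1, 0, 0, 85], [-1.2, 1.5, 0, 0, 85], [-1.2, 1.5, 0, 0, 85], [-1.1, 2, 0, 0, 85], [0.05, 2, 0, 0, 85]]]}}

```text
clock: 11.25
position: [0.5359, -0.0907, 0.0315]
tcp_rot: [0.015, 1.0, -0.0, -0.001]
contact_force: [0.5, -2.0, 1.2]
grip_width: 0.923
gripper_force: 37.6
```

{"api": "apply_moves", "payload": {"deltas": [[[0.05, 2, 0, 0, 85], [0.05, 2, 0, 0, 85], [0.05, 2, 0, 0, 85], [0.05, 2, 0, 0, 85], [0.05, 2, 0, 0, 85]]]}}

```text
clock: 11.67
position: [0.5399, 0.0097, 0.0315]
tcp_rot: [0.015, 1.0, -0.0, -0.0]
contact_force: [1.1, -4.7, 4.1]
grip_width: 0.92
gripper_force: 38.3
```

{"api": "apply_moves", "payload": {"deltas": [[[0.05, 2, 0, 0, 85], [0.05, 2, 0, 0, 85], [0.05, 2, 0, 0, 85], [0.05, 2, 0, 0, 85], [0.05, 2, 0, 0, 85]]]}}

```text
clock: 12.08
position: [0.5424, 0.1095, 0.0315]
tcp_rot: [0.015, 1.0, -0.001, -0.0]
contact_force: [-0.2, -5.2, 5.4]
grip_width: 0.922
gripper_force: 38.2
```

{"api": "apply_moves", "payload": {"deltas": [[[0, 0, 0, 0, 85], [0, 0, 0, 0, 85]]]}}

```text
clock: 12.25
position: [0.5424, 0.1104, 0.0314]
tcp_rot: [0.014, 1.0, 0.0, -0.0]
contact_force: [-0.1, 4.3, 5.6]
grip_width: 0.924
gripper_force: 38.4
```

{"api": "apply_moves", "payload": {"deltas": [[[0.05, 1, 0, 0, 85], [0.05, 1, 0, 0, 85], [0, 0, 0, 0, 100], [0, 0, 0, 0, 100], [0, 0, 0, 0, 100]]]}}

```text
clock: 12.67
position: [0.5433, 0.1289, 0.031]
tcp_rot: [0.015, 1.0, -0.0, -0.0]
contact_force: [-0.4, -0.2, 0.2]
grip_width: 1.003
gripper_force: 0.0
```

{"api": "apply_moves", "payload": {"deltas": [[[0, 0, 0, 0, 100], [0, 0, 3.3, 0, 100], [0, 0, 3.3, 0, 100], [0, 0, 3.3, 0, 100], [-1.4, -3.8, 0, 0, 100]]]}}

```text
clock: 13.08
position: [0.5341, 0.0946, 0.1362]
tcp_rot: [0.013, 1.0, 0.001, 0.005]
contact_force: [2.2, -1.4, 1.4]
grip_width: 1.0
gripper_force: 0.0
```

{"api": "apply_moves", "payload": {"deltas": [[[-1.4, -3.8, 0, 0, 100], [-1.4, -3.8, 0, 0, 100], [-1.4, -3.8, 0, 0, 100], [-1.4, -3.8, 0, 0, 100], [-1.4, -3.8, 0, 0, 100]]]}}

```text
clock: 13.5
position: [0.4585, -0.1003, 0.1303]
tcp_rot: [0.015, 1.0, -0.0, -0.0]
contact_force: [1.0, -0.5, 0.2]
grip_width: 0.998
gripper_force: 0.0
```

{"api": "apply_moves", "payload": {"deltas": [[[-1.4, -3.8, 0, 0, 100], [-1.4, -3.8, 0, 0, 100], [-1.4, -3.8, 0, 0, 100], [-1.2, -3.8, 0, 0, 100], [-0.5, -2.5, 0, 0, 100]]]}}

```text
clock: 13.92
position: [0.3988, -0.2785, 0.1303]
tcp_rot: [0.016, 1.0, -0.0, -0.0]
contact_force: [0.6, 0.6, 1.1]
grip_width: 0.998
gripper_force: 0.0
```

{"api": "apply_moves", "payload": {"deltas": [[[0, 0, 0, 0, 100], [0, 0, 0, 0, 100]]]}}

```text
clock: 14.08
position: [0.4, -0.2764, 0.1301]
tcp_rot: [0.016, 1.0, 0.0, -0.0]
contact_force: [1.0, -0.1, -0.5]
grip_width: 1.001
gripper_force: 0.0
```

Run:
```python
from tops import *
o=get_obs();print(o["position"])
c=tops([.07])
look("scene",["tin_low","tin_tall"]);look("side",["tin_low","tin_tall"])
```

```text
[ 0.39998668 -0.27643567  0.13008994]
[317. 377.] [115. 137.] [array([ 0.4713, -0.2762])]
scene tin_low 0.62 [243. 342.] [0.546 0.132 0.   ]
scene tin_low 0.16 [293. 333.] [0.638 0.019 0.   ]
scene tin_tall 0.56 [219. 374.] [0.541 0.248 0.   ]
side tin_low 0.87 [243. 285.] [0.545 0.136 0.   ]
side tin_tall 0.6 [221. 263.] [0.546 0.235 0.   ]
```

{"api": "apply_moves", "payload": {"deltas": [[[0, 0, -3.2, 0, 100], [0, 0, -3.2, 0, 100], [0, 0, -3.1, 0, 100], [1, 0, 0, 0, 100], [1.5, 0, 0, 0, 100]]]}}

```text
clock: 14.85
position: [0.4253, -0.2745, 0.0346]
tcp_rot: [0.015, 1.0, 0.001, -0.002]
contact_force: [0.5, -0.4, -0.2]
grip_width: 0.998
gripper_force: 0.0
```

{"api": "apply_moves", "payload": {"deltas": [[[1.5, 0, 0, 0, 100], [1, 0, 0, 0, 100], [1, 0, 0, 0, 100], [1, 0, 0, 0, 100], [0.1, 0, 0, 0, 100]]]}}

```text
clock: 15.27
position: [0.4736, -0.2756, 0.036]
tcp_rot: [0.014, 1.0, -0.0, 0.001]
contact_force: [0.5, 0.5, -0.3]
grip_width: 1.0
gripper_force: 0.0
```

{"api": "apply_moves", "payload": {"deltas": [[[0, 0, 0, 0, 85], [0, 0, 0, 0, 85], [0, 0, 0, 0, 85], [0, 0, 0, 0, 85], [0, 0, 0, 0, 85]]]}}

```text
clock: 15.68
position: [0.4725, -0.2758, 0.0361]
tcp_rot: [0.015, 1.0, -0.0, 0.001]
contact_force: [4.3, 2.8, 5.5]
grip_width: 0.926
gripper_force: 35.0
```

{"api": "apply_moves", "payload": {"deltas": [[[0.5, 1, 0, 0, 85], [0.8, 2, 0, 0, 85], [0.8, 2, 0, 0, 85], [0.8, 2, 0, 0, 85], [0.8, 2, 0, 0, 85]]]}}

```text
clock: 16.1
position: [0.5089, -0.1856, 0.0361]
tcp_rot: [0.015, 1.0, -0.001, 0.0]
contact_force: [-2.9, -6.4, 7.1]
grip_width: 0.928
gripper_force: 38.6
```

{"api": "apply_moves", "payload": {"deltas": [[[0.8, 2, 0, 0, 85], [0.8, 2, 0, 0, 85], [0.8, 2, 0, 0, 85], [0.3, 1, 0, 0, 85], [0.05, 2, 0, 0, 85]]]}}

```text
clock: 16.52
position: [0.5371, -0.0963, 0.0361]
tcp_rot: [0.015, 1.0, -0.001, 0.001]
contact_force: [-0.2, -7.3, 7.8]
grip_width: 0.926
gripper_force: 38.6
```

{"api": "apply_moves", "payload": {"deltas": [[[0.05, 2, 0, 0, 85], [0.05, 2, 0, 0, 85], [0.05, 2, 0, 0, 85], [0.05, 2, 0, 0, 85], [0.05, 2, 0, 0, 85]]]}}

```text
clock: 16.93
position: [0.539, 0.0045, 0.0361]
tcp_rot: [0.015, 1.0, -0.001, 0.001]
contact_force: [0.2, -6.6, 7.2]
grip_width: 0.923
gripper_force: 38.5
```

{"api": "apply_moves", "payload": {"deltas": [[[0, 0.4, 0, 0, 85], [0, 0, 0, 0, 85]]]}}

```text
clock: 17.1
position: [0.5389, 0.0098, 0.0361]
tcp_rot: [0.014, 1.0, 0.0, 0.0]
contact_force: [0.2, 7.8, 9.8]
grip_width: 0.924
gripper_force: 38.9
```

{"api": "apply_moves", "payload": {"deltas": [[[0.05, 0.9, 0, 0, 85], [0.05, 0.9, 0, 0, 85], [0, 0, 0, 0, 100], [0, 0, 0, 0, 100], [0, 0, 0, 0, 100]]]}}

```text
clock: 17.52
position: [0.5392, 0.0263, 0.0351]
tcp_rot: [0.015, 1.0, 0.0, -0.001]
contact_force: [1.4, -0.5, 0.1]
grip_width: 1.003
gripper_force: 0.0
```

{"api": "apply_moves", "payload": {"deltas": [[[0, 0, 0, 0, 100], [0, 0, 3, 0, 100], [0, 0, 3, 0, 100], [0, 0, 3, 0, 100], [-0.1, -3, 0, 0, 0]]]}}

```text
clock: 17.93
position: [0.5412, -0.0014, 0.1304]
tcp_rot: [0.013, 1.0, 0.0, 0.004]
contact_force: [1.3, -0.2, 0.2]
grip_width: 0.887
gripper_force: 0.0
```

{"api": "apply_moves", "payload": {"deltas": [[[-0.1, -3, 0, 0, 0], [-0.1, -3, 0, 0, 0], [0, 0, 0, 0, 0], [0, 0, 0, 0, 0], [0, 0, 0, 0, 0]]]}}

```text
clock: 18.35
position: [0.5365, -0.0634, 0.1251]
tcp_rot: [0.015, 1.0, 0.0, -0.0]
contact_force: [0.3, -0.4, -0.7]
grip_width: 0.143
gripper_force: 0.0
```

{"api": "apply_moves", "payload": {"deltas": [[[0, 0, 0, 0, 0], [0, 0, -3.3, 0, 0], [0, 0, -3.3, 0, 0], [0, 0, -3.3, 0, 0], [0, 0, 0, 0, 0]]]}}

```text
clock: 18.77
position: [0.5334, -0.0619, 0.0212]
tcp_rot: [0.014, 1.0, 0.001, -0.004]
contact_force: [-1.8, -0.4, -1.0]
grip_width: 0.004
gripper_force: 0.0
```

Run:
```python
from h import *
o=get_obs();print(o["position"])
look("scene",["tin_low","tin_tall","tin_mid"]);c=look("side",["tin_low","tin_tall","tin_mid"])
cv2.imwrite("pics/s3.png",c["frame"][150:450,150:550])
```

```text
[ 0.53343539 -0.06193094  0.02121456]
scene tin_low 0.76 [244. 340.] [ 0.545  0.127 -0.   ]
scene tin_tall 0.89 [220. 374.] [0.542 0.244 0.   ]
scene tin_mid 0.85 [266. 308.] [0.546 0.028 0.   ]
scene tin_mid 0.65 [294. 332.] [0.639 0.015 0.   ]
side tin_low 0.56 [244. 287.] [0.547 0.128 0.   ]
side tin_tall 0.33 [269. 306.] [0.536 0.035 0.   ]
side tin_mid 0.75 [270. 310.] [0.541 0.026 0.   ]
```

View pics/s3.png

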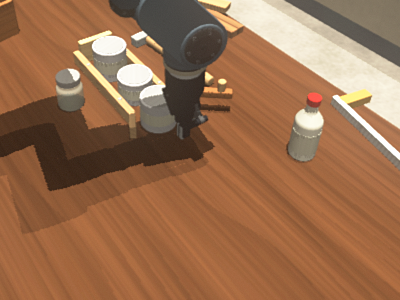

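The three tins stand in single file in the lane, and the shut gripper is behind the last one (crop col 158, row 108). Next I'll push them home.

{"api": "apply_moves", "payload": {"deltas": [[[0.2, 1.2, 0, 0, 0], [0.1, 1.2, 0, 0, 0], [0.1, 1.2, 0, 0, 0], [0.05, 1.2, 0, 0, 0], [0.05, 1.2, 0, 0, 0]]]}}

```text
clock: 19.58
position: [0.5422, -0.0023, 0.0267]
tcp_rot: [0.014, 1.0, -0.0, 0.001]
contact_force: [-0.1, -7.5, 5.6]
grip_width: -0.003
gripper_force: 3.9
```

{"api": "apply_moves", "payload": {"deltas": [[[0.05, 1, 0, 0, 0], [0.05, 1, 0, 0, 0], [0.02, 1, 0, 0, 0], [0, 0.6, 0, 0, 0]]]}}

```text
clock: 19.92
position: [0.5433, 0.0337, 0.0267]
tcp_rot: [0.014, 1.0, -0.0, 0.0]
contact_force: [-0.1, -9.1, 6.2]
grip_width: 0.0
gripper_force: 4.9
```

{"api": "apply_moves", "payload": {"deltas": [[[0, 0.5, 0, 0, 0], [0, 0.4, 0, 0, 0]]]}}

```text
clock: 20.08
position: [0.5432, 0.0423, 0.0267]
tcp_rot: [0.014, 1.0, -0.0, 0.0]
contact_force: [-0.8, -9.5, 5.5]
grip_width: -0.001
gripper_force: 4.9
```

Run:
```python
from h import *
o=get_obs();print(o["position"],o["contact_force"])
look("scene",["tin_low","tin_tall","tin_mid"]);c=look("side",["tin_low","tin_tall","tin_mid"])
```

```text
[0.54321511 0.04228911 0.02671284] [-0.82228512 -9.51860615  5.49979138]
scene tin_low 0.81 [232. 359.] [0.55  0.187 0.   ]
scene tin_tall 0.67 [213. 384.] [0.543 0.281 0.   ]
scene tin_tall 0.44 [200. 322.] [ 0.405  0.198 -0.   ]
scene tin_mid 0.68 [250. 335.] [0.55  0.106 0.   ]
side tin_low 0.77 [233. 273.] [0.543 0.183 0.   ]
side tin_tall 0.86 [215. 252.] [0.537 0.273 0.   ]
side tin_mid 0.93 [251. 290.] [0.539 0.106 0.   ]
```

{"api": "apply_moves", "payload": {"deltas": [[[0, 0.3, 0, 0, 0], [0, 0, 0, 0, 0]]]}}

```text
clock: 20.65
position: [0.5435, 0.044, 0.027]
tcp_rot: [0.014, 1.0, -0.001, 0.001]
contact_force: [-1.5, -18.5, 9.0]
grip_width: 0.001
gripper_force: 8.3
```

{"api": "apply_moves", "payload": {"deltas": [[[0, 0.3, 0, 0, 0], [0, 0, 0, 0, 0]]]}}

```text
clock: 20.82
position: [0.5439, 0.0456, 0.0275]
tcp_rot: [0.014, 1.0, -0.002, 0.001]
contact_force: [-1.3, -30.9, 13.8]
grip_width: -0.004
gripper_force: 13.9
```

{"api": "apply_moves", "payload": {"deltas": [[[0, 0.2, 0, 0, 0], [0, 0, 0, 0, 0]]]}}

```text
clock: 20.98
position: [0.5442, 0.0465, 0.0278]
tcp_rot: [0.014, 1.0, -0.002, 0.001]
contact_force: [-1.4, -41.7, 16.6]
grip_width: 0.001
gripper_force: 17.7
```

{"api": "apply_moves", "payload": {"deltas": [[[0, -1, 0, 0, 0], [0, -1.5, 0, 0, 0], [0, -1.5, 0, 0, 0], [0, 0, 3.5, 0, 0], [0, 0, 3.5, 0, 0]]]}}

```text
clock: 21.4
position: [0.5414, 0.0101, 0.0955]
tcp_rot: [0.015, 1.0, 0.0, -0.002]
contact_force: [0.3, -0.3, -0.6]
grip_width: 0.001
gripper_force: 0.0
```

{"api": "apply_moves", "payload": {"deltas": [[[0, 0, 3.5, 0, 0], [3.7, 0.2, 0, 0, 0], [3.7, 0.2, 0, 0, 0], [3.7, 0.2, 0, 0, 0], [3.7, 0, 0, 0, 0]]]}}

```text
clock: 21.82
position: [0.6922, 0.0176, 0.1316]
tcp_rot: [0.014, 1.0, 0.0, 0.0]
contact_force: [0.3, -0.7, -0.4]
grip_width: -0.001
gripper_force: 0.0
```

{"api": "apply_moves", "payload": {"deltas": [[[0, 0, 0, 0, 0], [0, 0, 0, 0, 0]]]}}

```text
clock: 21.98
position: [0.6914, 0.017, 0.13]
tcp_rot: [0.014, 1.0, 0.0, -0.001]
contact_force: [0.2, -0.4, 0.0]
grip_width: -0.003
gripper_force: 0.0
```

Run:
```python
from h import *
o=get_obs();print(o["position"],o["contact_force"])
look("scene",["gate_dowel","gate_pivot","tin_mid"]);look("side",["gate_dowel","tin_mid"]);c=look("wrist",["gate_dowel","gate_pivot"])
cv2.imwrite("pics/w4.png",c["frame"])
```

```text
[0.69139105 0.01701932 0.13003127] [ 0.19610031 -0.38568784  0.03926825]
scene gate_dowel 0.81 [294. 332.] [ 0.675 -0.022  0.07 ]
scene gate_pivot 0.75 [260. 330.] [0.597 0.044 0.05 ]
scene tin_mid 0.87 [250. 335.] [0.551 0.106 0.   ]
side gate_dowel 0.9 [235. 368.] [ 0.666 -0.016  0.07 ]
side tin_mid 0.72 [250. 292.] [0.545 0.105 0.   ]
wrist gate_dowel 0.55 [228. 240.] [ 0.671 -0.021  0.07 ]
wrist gate_pivot 0.71 [ 71. 366.] [0.596 0.046 0.05 ]
```

View pics/w4.png

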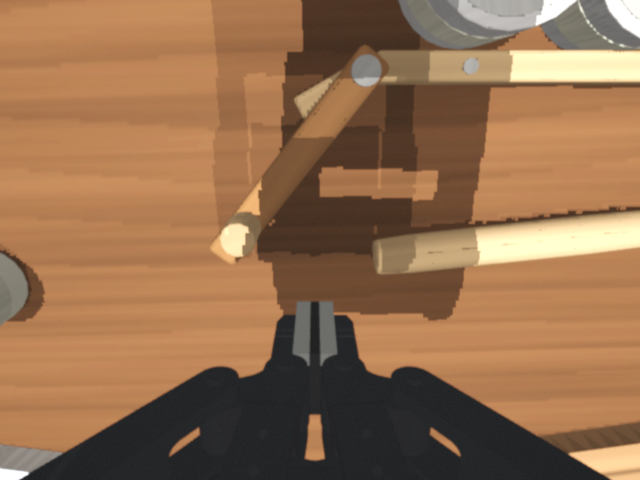

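The wrist view shows the dowel at (238, 238), the pivot at (366, 68) and the shut fingers at (315, 330), behind the dowel and clear of it. I'll descend and sweep the bar round its arc.

{"api": "apply_moves", "payload": {"deltas": [[[0, 0.2, -3.2, 0, 0], [0, 0, -3.2, 0, 0], [-0.5, -1.2, 0, 0, 0], [-0.5, -1.2, 0, 0, 0], [-0.8, -1, 0, 0, 0]]]}}

```text
clock: 22.9
position: [0.6733, -0.0181, 0.0688]
tcp_rot: [0.015, 1.0, -0.0, 0.001]
contact_force: [1.2, 0.8, 0.5]
grip_width: 0.002
gripper_force: 0.4
```

{"api": "apply_moves", "payload": {"deltas": [[[-0.8, -1, 0, 0, 0], [-1, -0.8, 0, 0, 0], [-1, -0.8, 0, 0, 0], [-1.2, -0.5, 0, 0, 0], [-1.2, -0.5, 0, 0, 0]]]}}

```text
clock: 23.32
position: [0.6207, -0.054, 0.0693]
tcp_rot: [0.015, 1.0, -0.0, 0.002]
contact_force: [0.5, 0.1, -0.9]
grip_width: 0.002
gripper_force: 0.4
```

Run:
```python
from h import *
o=get_obs();print(o["position"],o["contact_force"])
look("scene",["gate_dowel"]);look("side",["gate_dowel"])
```

```text
[ 0.62070081 -0.05396547  0.06930122] [ 0.45834711  0.10842748 -0.8660513 ]
scene gate_dowel 0.75 [284. 296.] [ 0.609 -0.058  0.07 ]
side gate_dowel 0.83 [260. 352.] [ 0.585 -0.061  0.07 ]
```

{"api": "apply_moves", "payload": {"deltas": [[[-1.3, -0.1, 0, 0, 0], [-1.3, -0.1, 0, 0, 0], [-1.3, 0.2, 0, 0, 0], [-1.3, 0.2, 0, 0, 0], [-1.2, 0.5, 0, 0, 0]]]}}

```text
clock: 23.93
position: [0.5576, -0.0456, 0.068]
tcp_rot: [0.015, 1.0, -0.0, 0.001]
contact_force: [2.5, 0.6, -0.9]
grip_width: -0.002
gripper_force: 0.9
```

{"api": "apply_moves", "payload": {"deltas": [[[-1.2, 0.5, 0, 0, 0], [-1, 0.8, 0, 0, 0], [-1, 0.8, 0, 0, 0], [-0.8, 1, 0, 0, 0], [-0.8, 1, 0, 0, 0]]]}}

```text
clock: 24.35
position: [0.5096, -0.0039, 0.0679]
tcp_rot: [0.015, 1.0, -0.0, 0.001]
contact_force: [1.6, -0.3, 0.2]
grip_width: -0.003
gripper_force: 0.5
```

Run:
```python
from h import *
o=get_obs();print(o["position"],o["contact_force"])
look("scene",["gate_dowel"]);look("side",["gate_dowel"])
```

```text
[ 0.50961182 -0.00387591  0.0679493 ] [ 1.62092708 -0.27640893  0.18882426]
scene gate_dowel 0.84 [232. 294.] [0.499 0.031 0.07 ]
side gate_dowel 0.91 [256. 292.] [0.491 0.022 0.07 ]
side gate_dowel 0.41 [299. 450.] [ 0.668 -0.252  0.07 ]
```

{"api": "apply_moves", "payload": {"deltas": [[[-0.6, 1, 0, 0, 0], [-0.4, 1, 0, 0, 0], [-0.1, 0.5, 0, 0, 0], [0, 0.3, 0, 0, 0]]]}}

```text
clock: 24.88
position: [0.4972, 0.0242, 0.0671]
tcp_rot: [0.014, 1.0, -0.0, -0.001]
contact_force: [-2.2, -15.4, 0.6]
grip_width: 0.002
gripper_force: 7.8
```

{"api": "apply_moves", "payload": {"deltas": [[[0, 0.3, 0, 0, 0], [0, 0, 0, 0, 0]]]}}

```text
clock: 25.05
position: [0.4973, 0.0247, 0.0671]
tcp_rot: [0.013, 1.0, -0.002, -0.001]
contact_force: [-4.6, -23.1, 1.8]
grip_width: 0.003
gripper_force: 11.8
```

{"api": "apply_moves", "payload": {"deltas": [[[0, 0.2, 0, 0, 0], [0, 0, 0, 0, 0]]]}}

```text
clock: 25.22
position: [0.4973, 0.0253, 0.0671]
tcp_rot: [0.013, 1.0, -0.003, -0.001]
contact_force: [-4.6, -36.1, 2.5]
grip_width: 0.0
gripper_force: 17.8
```

{"api": "apply_moves", "payload": {"deltas": [[[0, -0.4, 0, 0, 0], [0, -0.6, 0, 0, 0], [0, -2, 0, 0, 0], [0, -2, 2, 0, 0], [-1, -1, 3.5, 0, 0]]]}}

```text
clock: 25.63
position: [0.4874, -0.0326, 0.1206]
tcp_rot: [0.015, 1.0, 0.0, -0.002]
contact_force: [0.4, -0.3, 0.9]
grip_width: 0.0
gripper_force: 0.0
```

{"api": "apply_moves", "payload": {"deltas": [[[-1, 1, 3.5, 0, 0], [-1, 2, 3.5, 0, 0], [0, 3, 2.5, 0, 0], [0, 3, 2, 0, 0], [0, 0, 0, 0, 0]]]}}

```text
clock: 26.05
position: [0.4693, 0.0622, 0.2415]
tcp_rot: [0.013, 1.0, 0.001, 0.003]
contact_force: [1.5, -0.1, 0.8]
grip_width: -0.001
gripper_force: 0.0
```

Run:
```python
from h import *
o=get_obs();print(o["clock"],o["position"],o["contact_force"])
look("scene",["gate_dowel","glue_bottle","screw_jar","hammer"]);look("side",["gate_dowel","tin_mid"]);c=look("wrist",["gate_dowel","gate_pivot","rack_stop"])
cv2.imwrite("pics/w5.png",c["frame"])
```

```text
26.05 [0.4693143  0.06218412 0.24145985] [ 1.47849494 -0.08583559  0.77396504]
scene gate_dowel 0.88 [228. 299.] [0.495 0.047 0.07 ]
scene glue_bottle 0.72 [398. 270.] [ 0.731 -0.224  0.   ]
scene screw_jar 0.58 [202. 320.] [0.406 0.191 0.   ]
scene hammer 0.73 [271. 404.] [0.704 0.17  0.01 ]
side gate_dowel 0.69 [251. 282.] [0.484 0.045 0.07 ]
side tin_mid 0.8 [248. 290.] [0.546 0.115 0.   ]
wrist gate_dowel 0.8 [247. 299.] [0.496 0.046 0.07 ]
```

View pics/w5.png

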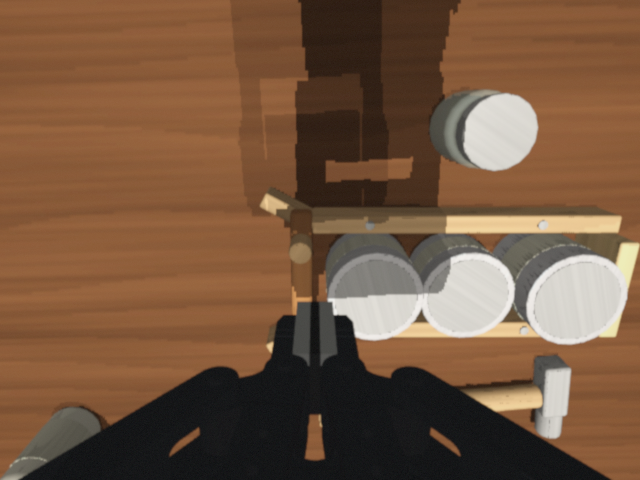

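The bar lies across the mouth, with its dowel at (300, 250). The three tins stand in file behind it, and the gripper is clear. I'll hand the job in.

```bash
python3 -c "
from station import *
print(close_job())"
```

```text
the job is handed in; nothing more can be done
None
```

The job is handed in: the three tins stand in single file between the rails, the bar is closed against its stop behind them, and the glue bottle, jar and hammer are where they were; the robot clock read about 26 s.

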